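# Roll the full spray can into its holding bay

## Task

Take the blue palm float by its handle, lay it gently flat on the lying red spray can and, leaning on it with a light, steady 5 to 10 newtons, roll the can under it over the low yellow sill into the teal bay until the can bears against the stop; then put the float back flat and lengthwise in the middle of its black mat. The can is still under pressure: do not touch it with the gripper, lift it, knock it or let it run away, and never press on it with more than 25 newtons. Leave everything else where it stands.

Things in the scene. Friction and masses are not known exactly. Their poses are not given: they have to be found in the camera images.
- can: Red spray can with a white band, lying on its side: round wall 60 mm diameter, 150 mm long, with a narrower shoulder and white cap 32 mm further at its +x end. 0.2 to 0.35 kg. Origin on its axis in the middle of the round wall, 30 mm above what it lies on; x is its axis, towards the cap; y and z turn as it rolls. It rolls freely.
- bay: Fixed teal holding bay. Origin on the bench at the foot of the middle of the stop's face; y points the way the can is to roll (into the stop), x along the stop, z up. Home, the can's axis lies parallel to the stop at y = -30 mm. At the start the can lies before the sill, its axis 105 to 130 mm from the stop's face. Cheeks 30 mm high, 6 mm thick stand at x = +-128 mm, y = -65 to 15 mm.
- stop: The bay's teal stop board, 262 mm wide, 16 mm thick, 45 mm high (lower than the can), fixed; same origin and axes as the bay.
- float: Palm float: stiff blue board with rubber sole, 90 mm (x) x 200 mm (y) x 14 mm, wooden handle on its middle, 0.25 kg. Origin at the centre of the sole's underside (the flat palm), z up through the handle. Starts sole down on its mat. Its long side y is meant to lie along the rolling direction: a can rolling under it moves half as far as the float does.
- float_grip (a point): Centre of the float's handle, 38 mm above the sole's underside. The handle is 70 mm long (float x), 24 mm thick (float y) and reaches from 14 to 59 mm above the sole's underside; pinch it across its 24 mm, from above. Sole, can and bench are all firm: each millimetre of squeeze adds about 10 N, so touch down slowly (20 mm/s already knocks) and let the height follow the felt force.
- mat: Fixed black rubber mat where the float lives, 150 mm (x) x 260 mm (y) x 6 mm; origin at the centre of its underside on the bench, so its top is 6 mm above the origin.
- spray_b: Bystander: blue spray can standing upright, 54 mm diameter, 175 mm high, origin at its foot.
- spray_c: Bystander: green spray can standing upright, 54 mm diameter, 175 mm high, origin at its foot.
- soap: Bystander: white bottle, 66 mm diameter, 170 mm high, origin at its foot.
- jar: Bystander: jar, 70 mm diameter, 90 mm high, origin at its foot.
- cell_a: Bystander: used battery cell standing upright, 33 mm diameter, 61 mm high, origin at its foot.
- cell_b: Bystander: used battery cell standing upright, 33 mm diameter, 61 mm high, origin at its foot.
- caps_cup: Bystander: small steel bowl, 80 mm rim diameter, 60 mm high, origin at its foot.
- brush: Bystander: brush lying on the bench, origin at its underside.
- sill (a point): Middle of the level crest of the yellow sill across the bay's mouth, 3 mm above the bench and 59 mm before the stop's face (axes as the bay's). The sill is 230 mm wide: up-slope 18 mm long, crest 4 mm, down-slope 12 mm; between it and the stop 45 mm of level bench.
There are look-alikes about, which are no part of the job. Of the things shaped like the float, the blue one is meant.

How it is judged:
By the outcome, as a careful person would: the job done as asked, in the order asked, and still so for the second after the job is handed in, with the robot touching nothing.
It also fails if it takes over 72 s, if anything falls off the work surface, if the arm or the gripper's body presses on something with over 40 N, if the wrist force passes 120 N, or if a joint passes its speed limit or range.

## Robot

A 7-joint arm with a two-finger parallel gripper is mounted at the origin on the work surface. World frame = base frame: x ahead of the robot, y to its left, z up, the work surface at z = 0. Lengths are in m, angles in rad, forces in N, time in s.
With the tool pointing down it reaches from about 0.4 to 0.9 m from the base axis. Payload 5.6 kg.
Tool frame: the origin (TCP) lies midway between the tips of the shut fingers; the grasp point (between the pads) lies 19 mm behind it; z points along the fingers, x is the direction in which the jaws open and shut, and the axes are right-handed (so a half turn about z gives the same grasp; the last joint's range is limited). The gripper opens to 92 mm and grips with 3 to 60 N. Pads are 20 mm wide; open, the fingers measure 128 mm over their backs; the gripper's body (75 mm by 189 mm) begins 69 mm behind the grasp point.
Start: joints at [-1.353, 0.468, -0.012, 1.603, 0.006, 1.071, -0.056], TCP at [0.168, 0.628, 0.215] pointing down, gripper open.
Joint ranges: [-2.53, 2.53], [-0.31, 2.02], [-1.57, 1.55], [0.28, 2.44], [-1.29, 4.43], [0.15, 1.84], [-2.92, 2.92]. Speed limits (rad/s): [2.57, 2.57, 3.14, 3.14, 3.14, 3.14, 3.14].

## Interface

Orientations are given as a 3x3 rotation matrix whose columns are the frame's x, y, z axes.
In Python, from cell import ctrl gives the robot as it stands. Calls block until the motion is done:
- ctrl.reach(position, orientation): joint-space move of the TCP to a pose.
- ctrl.line_to(position, rate=0.15, orientation=None, threshold=None): straight line of the TCP; orientation=None keeps the orientation; rate is the mean speed in m/s. With threshold (N) it stops when the force on the tool has changed by that much, and returns True; else False.
- ctrl.goto_joints(angles): joint-space move.
- ctrl.move_gripper(opening, newtons=None): finger opening in m; newtons is the grip in N (None keeps the last); returns when the fingers have stopped.
- ctrl.sleep(seconds).
- ctrl.ik(position, orientation): joint angles nearest the present ones, or None.
- ctrl.read_state(): the state.
- ctrl.snapshot(name): name is "scene" or "top" or "wrist"; returns the picture (420x560x3 uint8, red, green, blue); there is no depth.
- ctrl.camera_info(name): a dict with "fx", "fy", "cx", "cy" (pixels), "R" (3x3) and "t" (3): a world point X has camera coordinates R X + t; the wrist camera has in their place "tool_from_camera" (4x4, takes a point from camera to tool coordinates, whose origin is the TCP and whose axes are the tool frame's). Camera axes: x right, y down, z forward; pixel columns grow to the right and rows downward; lengths in m; the calibration is good to about 2 mm. A picture is of the moment at which its call begins: read the wrist's pose just before it. camera_info takes no time and is no camera call.
A pose or a line that the arm cannot do raises ctrl.MotionError and nothing moves.
- ctrl.hand_in(): hands the job in, once; it reports no verdict.
The state is a dict: "clock": time; "joints": joint angles; "qvel": joint speeds; "tau": joint torques, N m; "position": TCP position; "ee_rot": TCP orientation; "contact_force": force on the tool from outside, world axes, zero at the start; "wrist_torque": the same for the moment, N m; "opening": finger opening in m.
Only numpy, scipy, OpenCV 4.12 (cv2) and the standard library are available. Lean on these libraries where they do the work, as an engineer would, in place of code of your own. Each camera call takes 0.05 s, during which the arm holds its last target.

## Working session

There is one attempt and no reset: what is moved stays moved. The work goes in short steps, each a Python script; the robot and the scene stay as the last script left them, time stands still between calls to the robot, and variables do not carry over. Pictures are saved under pics/ and viewed, and the job is handed in when it is done.

```bash
ls; mkdir -p pics
python3 - <<'E'
from cell import ctrl
import cv2
for n in ["scene","top","wrist"]:
    im=ctrl.snapshot(n); cv2.imwrite(f"pics/{n}0.png",cv2.cvtColor(im,cv2.COLOR_RGB2BGR))
    print(n,ctrl.camera_info(n))
print(ctrl.read_state())
E
```

```text
pics
scene {'fx': 392.1408734133509, 'fy': 392.1408734133509, 'cx': 284.26489077675944, 'cy': 202.70266721674804, 'R': array([[-0.85638723,  0.51609715, -0.01564079],
       [ 0.43879649,  0.71148446, -0.54886019],
       [-0.272137  , -0.47689999, -0.83576782]]), 't': array([ 0.42327282, -0.19084049,  1.16971981])}
top {'fx': 399.2718151503581, 'fy': 399.2718151503581, 'cx': 279.85235968123624, 'cy': 215.00397585848006, 'R': array([[-0.01770213, -0.99970292,  0.01675425],
       [-0.98522715,  0.01458617, -0.17063033],
       [ 0.17033526, -0.01952726, -0.98519266]]), 't': array([-0.00150717,  0.49483477,  0.95529537])}
wrist {'fx': 332.17226610786946, 'fy': 332.17226610786946, 'cx': 281.4009638635069, 'cy': 211.78572570475697, 'tool_from_camera': array([[ 9.99999317e-01, -7.34804439e-04, -9.08582684e-04,
        -1.77785284e-03],
       [ 9.71508286e-04,  9.54872083e-01,  2.97015761e-01,
        -8.46458919e-02],
       [ 6.49331740e-04, -2.97016441e-01,  9.54872144e-01,
        -1.70628917e-01],
       [ 0.00000000e+00,  0.00000000e+00,  0.00000000e+00,
         1.00000000e+00]])}
{'clock': 0.15, 'joints': array([-1.3530174 ,  0.46818162, -0.0115824 ,  1.60334471,  0.00600794,
        1.07139363, -0.05630005]), 'qvel': array([ 0.00054903, -0.00324006,  0.00024994, -0.00402989,  0.00138379,
       -0.000304  , -0.00284694]), 'tau': array([ 1.37212061e-03, -5.20951724e+01, -1.22218730e-02, -2.43972212e+01,
       -5.66988497e-02,  1.53381372e-02,  1.10129129e-04]), 'position': array([0.16756002, 0.62760603, 0.21388268]), 'ee_rot': array([[ 2.57910296e-01,  9.66168842e-01, -2.19711810e-04],
       [ 9.66168008e-01, -2.57910364e-01, -1.27477160e-03],
       [-1.28831055e-03,  1.16498200e-04, -9.99999163e-01]]), 'contact_force': array([-0.07259885,  0.29964214,  0.50041755]), 'wrist_torque': array([-0.05356991,  0.02986666, -0.00764049]), 'opening': 0.09185099141225363}
```

View pics/scene0.png

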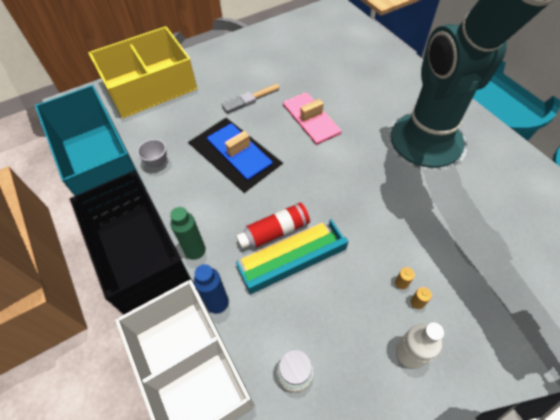

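View pics/top0.png

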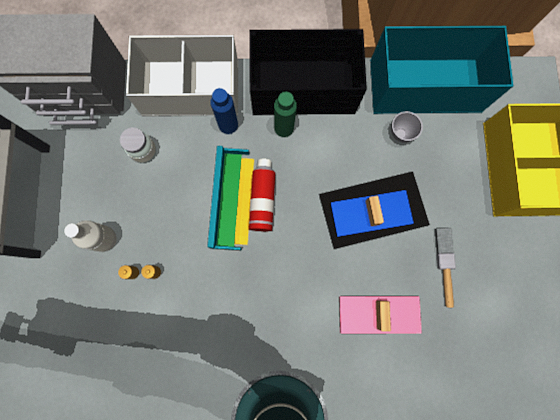

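View pics/wrist0.png

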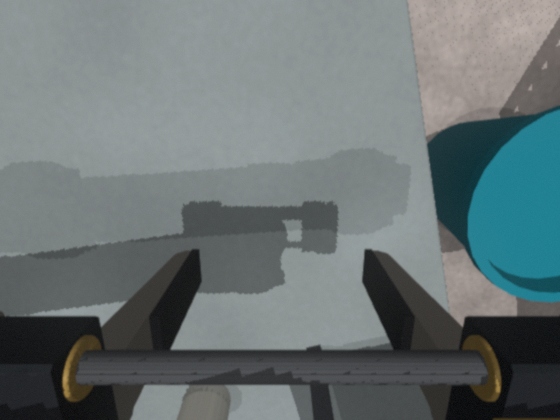

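The top view shows the red can at about (262,195) with its cap up (+x). The bay is to its left: sill at (246,200), stop at (215,200). The blue float on the black mat is around (375,212), with its handle at (376,210). The pink float is the look-alike. Next I'll measure these.

```bash
cat > h.py <<'E'
import numpy as np, cv2
from cell import ctrl
def ray(n,uv,z,info=None):
    c=info or ctrl.camera_info(n); R,t=c["R"],c["t"]
    uv=np.atleast_2d(uv).astype(float)
    d=np.c_[(uv[:,0]-c["cx"])/c["fx"],(uv[:,1]-c["cy"])/c["fy"],np.ones(len(uv))]@R
    o=-R.T@t
    z=np.broadcast_to(z,(len(uv),))
    return o+d*((z-o[2])/d[:,2])[:,None]
def proj(n,X):
    c=ctrl.camera_info(n); p=np.atleast_2d(X)@c["R"].T+c["t"]
    return np.c_[c["fx"]*p[:,0]/p[:,2]+c["cx"],c["fy"]*p[:,1]/p[:,2]+c["cy"]]
def hsv(im): return cv2.cvtColor(im,cv2.COLOR_RGB2HSV)
def big(m,roi=None):
    if roi is not None:
        k=np.zeros_like(m); x0,y0,x1,y1=roi; k[y0:y1,x0:x1]=255; m=m&k
    cs,_=cv2.findContours(m,cv2.RETR_EXTERNAL,cv2.CHAIN_APPROX_NONE)
    return max(cs,key=cv2.contourArea)
def rect(P):
    r=cv2.minAreaRect((P[:,:2]*1000).astype(np.float32)); b=cv2.boxPoints(r)
    return np.round(r[0],1),np.round(r[1],1),round(r[2],1),np.round(b,0).tolist()
def rng(H,a,b): return cv2.inRange(H,np.array(a),np.array(b))
E
python3 - <<'E'
from h import *
rois={"top":dict(mat=(310,160,440,260),bay=(200,140,262,255),can=(240,150,285,240)),
      "scene":dict(mat=(180,110,290,195),bay=(230,215,355,295),can=(230,195,320,255))}
for n in ["top","scene"]:
    im=cv2.cvtColor(cv2.imread(f"pics/{n}0.png"),cv2.COLOR_BGR2RGB);H=hsv(im);r=rois[n]
    blue=rng(H,(105,150,120),(125,255,255)); c=big(blue,r["mat"])[:,0]
    print(n,"float",rect(ray(n,c,.020)))
    dark=rng(H,(0,0,0),(180,255,50)); m=dark|blue
    c=big(m,r["mat"])[:,0]; print(" mat",rect(ray(n,c,.006)))
    wood=rng(H,(8,60,100),(25,220,255)); c=big(wood,r["mat"])[:,0]; print(" handle@.065",rect(ray(n,c,.065)))
    print(" handle hull",cv2.minAreaRect(c))
    yel=rng(H,(22,120,100),(33,255,255)); c=big(yel,r["bay"])[:,0]; print(" yellow z.0015",rect(ray(n,c,.0015)))
    gr=rng(H,(50,120,80),(75,255,255)); c=big(gr,r["bay"])[:,0]; print(" green z0",rect(ray(n,c,.00)))
    te=rng(H,(84,120,60),(100,255,255)); c=big(te,r["bay"])[:,0]; print(" teal z.045",rect(ray(n,c,.045)))
    red=rng(H,(0,150,80),(8,255,255))|rng(H,(172,150,80),(180,255,255)); wh=rng(H,(0,0,165),(180,60,255))
    c=big(cv2.morphologyEx(red|wh,cv2.MORPH_CLOSE,np.ones((3,3))),r["can"])[:,0]; print(" can z.03",rect(ray(n,c,.03)), cv2.minAreaRect(c))
    x0,y0,x1,y1=r["can"]; 
for n,b in [("top",(190,130,440,270)),("scene",(170,100,360,300))]:
    im=cv2.imread(f"pics/{n}0.png")[b[1]:b[3],b[0]:b[2]]
    s=3.2 if n=="top" else 3
    cv2.imwrite(f"pics/{n}0z.png",cv2.resize(im,None,fx=s,fy=s,interpolation=cv2.INTER_CUBIC))
E
```

```text
top float (array([ 501.5, -246.2]), array([ 91. , 200.4]), 8.7, [[441.0, -154.0], [472.0, -352.0], [562.0, -338.0], [531.0, -140.0]])
 mat (array([ 513.1, -255.3]), array([147.4, 257.5]), 13.0, [[412.0, -146.0], [470.0, -397.0], [614.0, -364.0], [556.0, -113.0]])
 handle@.065 (array([ 500.4, -245.2]), array([69.3, 23.4]), 8.8, [[464.0, -239.0], [468.0, -262.0], [536.0, -252.0], [533.0, -228.0]])
 handle hull ((375.8609924316406, 209.85121154785156), (27.86737060546875, 9.428810119628906), 77.90524291992188)
 yellow z.0015 (array([542.7,  83. ]), array([ 34.5, 229.9]), 85.3, [[427.0, 75.0], [656.0, 56.0], [659.0, 91.0], [430.0, 110.0]])
 green z0 (array([547.8, 122.5]), array([ 44.2, 247.1]), 85.3, [[423.0, 111.0], [669.0, 90.0], [673.0, 134.0], [427.0, 155.0]])
 teal z.045 (array([543.3, 119.7]), array([ 81.4, 262. ]), 85.3, [[409.0, 90.0], [670.0, 68.0], [677.0, 150.0], [416.0, 171.0]])
 can z.03 (array([525.8,  28.2]), array([ 73.3, 183.1]), 85.8, [[432.0, -2.0], [614.0, -15.0], [620.0, 58.0], [437.0, 71.0]]) ((264.7763977050781, 204.68606567382812), (29.086360931396484, 70.8083114
[... 396 characters left out ...]
 [553.0, -241.0], [541.0, -193.0]])
 handle hull ((237.7567596435547, 142.95947265625), (14.53095531463623, 25.9232234954834), 54.462318420410156)
 yellow z.0015 (array([541.9,  85.5]), array([ 33.2, 228. ]), 85.2, [[427.0, 78.0], [654.0, 59.0], [657.0, 93.0], [430.0, 112.0]])
 green z0 (array([542.7, 115.5]), array([ 24. , 246.4]), 85.6, [[419.0, 113.0], [665.0, 94.0], [666.0, 118.0], [421.0, 137.0]])
 teal z.045 (array([548.8, 133.9]), array([ 83.2, 260.4]), 85.5, [[416.0, 103.0], [675.0, 82.0], [682.0, 165.0], [422.0, 186.0]])
 can z.03 (array([542.4,  28.9]), array([171.1, 234. ]), 58.3, [[398.0, 18.0], [597.0, -105.0], [687.0, 40.0], [488.0, 163.0]]) ((274.5, 224.5), (59.0, 89.0), 90.0)
```

View pics/top0z.png

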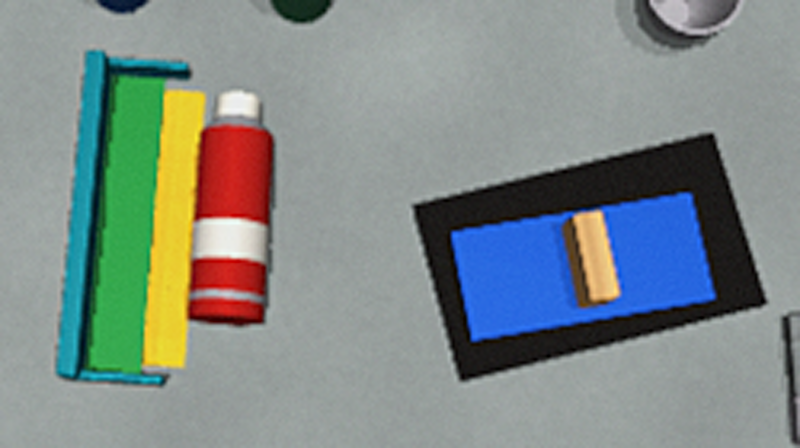

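View pics/scene0z.png

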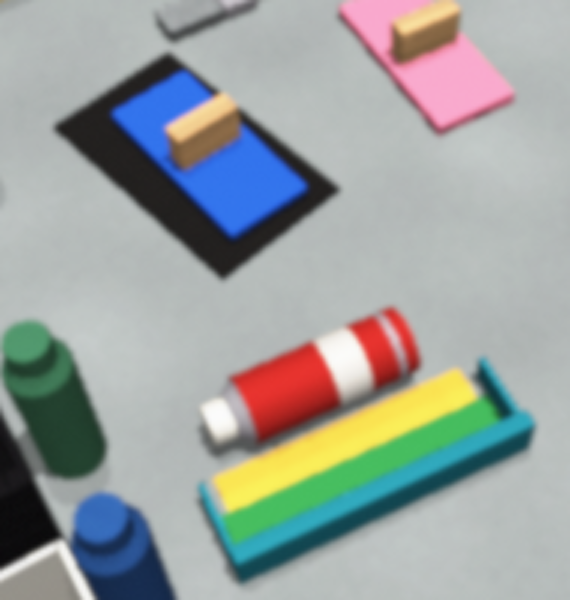

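```bash
cat >> h.py <<'E'
def winfo(state):
    T=ctrl.camera_info("wrist")["tool_from_camera"]; c=dict(ctrl.camera_info("wrist"))
    W=np.eye(4); W[:3,:3]=state["ee_rot"]; W[:3,3]=state["position"]
    M=np.linalg.inv(W@T); c["R"]=M[:3,:3]; c["t"]=M[:3,3]; return c
def Rt(yaw):  # yaw of float frame; tool x along float y
    a,b=-np.sin(yaw),np.cos(yaw)
    return np.array([[a,b,0],[b,-a,0],[0,0,-1.]])
def axispt(n,uv1,uv2,z,info=None):
    # bisector of two tangent rays -> plane z
    c=info or ctrl.camera_info(n)
    f=lambda uv:(lambda v:v/np.linalg.norm(v))(np.array([(uv[0]-c["cx"])/c["fx"],(uv[1]-c["cy"])/c["fy"],1.]))
    v=f(uv1)+f(uv2); v/=v[2]
    return ray(n,[[v[0]*c["fx"]+c["cx"],v[1]*c["fy"]+c["cy"]]],z,c)[0]
E
python3 - <<'E'
from h import *
im=cv2.cvtColor(cv2.imread("pics/top0.png"),cv2.COLOR_BGR2RGB);H=hsv(im)
red=rng(H,(0,150,60),(8,255,255))|rng(H,(172,150,60),(180,255,255))
for v in range(168,232,6):
    u=np.where(red[v,235:290])[0]+235
    if len(u)>10: print(v,u.min(),u.max(),axispt("top",(u.min()-.5,v),(u.max()+.5,v),.03).round(4))
c=ctrl.camera_info("top");print(-c["R"].T@c["t"])
ctrl.reach([.43,-.25,.27],Rt(0.1)); s=ctrl.read_state(); im=ctrl.snapshot("wrist")
import pickle;pickle.dump((s,im),open("w1.pkl","wb"))
cv2.imwrite("pics/w1.png",cv2.cvtColor(im,cv2.COLOR_RGB2BGR)); print(s["clock"],s["position"],s["contact_force"])
ctrl.reach([.45,.06,.27],Rt(-.08)); s=ctrl.read_state(); im=ctrl.snapshot("wrist")
pickle.dump((s,im),open("w2.pkl","wb"))
cv2.imwrite("pics/w2.png",cv2.cvtColor(im,cv2.COLOR_RGB2BGR)); print(s["clock"],s["position"],s["contact_force"],s["joints"])
E
```

```text
174 253 274 [0.6047 0.0304 0.03  ]
180 252 274 [0.5888 0.0318 0.03  ]
186 252 274 [0.5729 0.032  0.03  ]
192 252 273 [0.5572 0.0334 0.03  ]
216 250 272 [0.4951 0.0379 0.03  ]
228 249 271 [0.4645 0.0407 0.03  ]
[0.32477748 0.00992984 1.02560906]
3.3583 [ 0.43041926 -0.24948897  0.26993823] [0.8162209  0.71654297 0.20811275]
4.5917 [0.45020056 0.05917631 0.27010983] [-0.70534909 -0.44345176 -1.04853918] [-1.50145726  0.12516028  1.43363141  2.04944639 -0.14066656  1.07880925
  1.48771259]
```

View pics/w1.png

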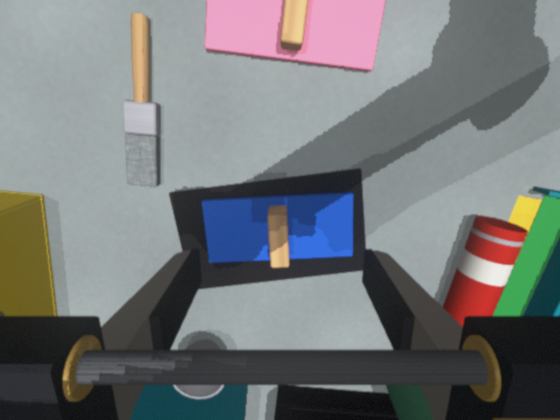

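View pics/w2.png

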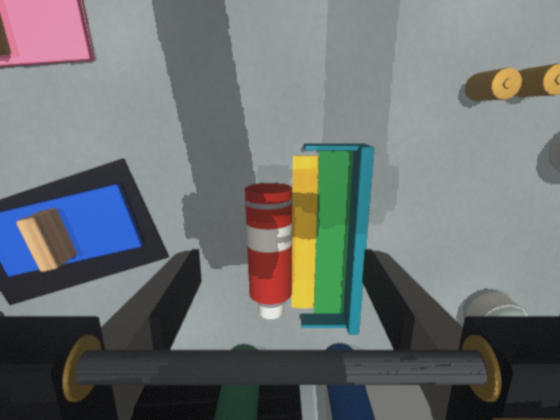

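The wrist views show the mat and float whole in w1 (float centre about (279,232)), and the can and bay whole in w2 (can (270,248), stop edge near (358,240)). The camera looks back toward the base. I'll measure from these views.

Run:
```python
from h import *
import pickle
s,im=pickle.load(open("w1.pkl","rb"));H=hsv(im);c=winfo(s)
blue=rng(H,(105,130,60),(125,255,255)); roi=(165,160,375,290)
b=big(blue,roi)[:,0]; print("float",rect(ray("w",b,.020,c)))
dark=rng(H,(0,0,0),(180,255,52))|blue|rng(H,(8,60,60),(25,220,255))
k=big(dark,(165,160,362,300))[:,0]; 
# edges: use top/left/right/bottom edge points manually
pts=np.array([[171,192],[361,170],[365,268],[194,289]]); P=ray("w",pts,.006,c); print("matc",P.round(4)); print(P.mean(0))
w=big(rng(H,(8,60,60),(25,220,255)),roi)[:,0]; print("handle",rect(ray("w",w,.065,c)), cv2.minAreaRect(w))
s,im=pickle.load(open("w2.pkl","rb"));H=hsv(im);c=winfo(s)
y=big(rng(H,(22,120,80),(33,255,255)),(280,140,330,320))[:,0];print("yel",rect(ray("w",y,.0015,c)))
g=big(rng(H,(45,120,60),(80,255,255)),(305,140,370,330))[:,0];print("green",rect(ray("w",g,0,c)))
red=rng(H,(0,130,40),(8,255,255))|rng(H,(172,130,40),(180,255,255))
for v in [195,215,222,255,265,280,290]:
    u=np.where(red[v,235:294])[0]+235
    if len(u)>10: print(v,u.min(),u.max(),axispt("w",(u.min()-.5,v),(u.max()+.5,v),.03,c).round(4))
r=np.where(red[150:330,240:294].any(1))[0]+150;print("rows",r.min(),r.max())
print("red ends", ray("w",[[268,r.min()],[268,r.max()]],[.03,.06],c).round(4), "cap", ray("w",[[270,317]],.04,c).round(4))
print(-c["R"].T@c["t"])
cv2.imwrite("pics/w2z.png",cv2.resize(cv2.cvtColor(im,cv2.COLOR_RGB2BGR)[130:340,180:400],None,fx=2.8,fy=2.8))
```

```text
float (array([ 499.9, -248.4]), array([ 93. , 201.1]), 8.7, [[439.0, -156.0], [469.0, -355.0], [561.0, -341.0], [531.0, -142.0]])
matc [[ 0.4677 -0.3971  0.006 ]
 [ 0.4126 -0.1479  0.006 ]
 [ 0.5531 -0.1177  0.006 ]
 [ 0.6123 -0.363   0.006 ]]
[ 0.51139062 -0.25641981  0.006     ]
handle (array([ 495.6, -248.4]), array([80.7, 23.9]), 7.5, [[454.0, -242.0], [457.0, -265.0], [537.0, -255.0], [534.0, -231.0]]) ((278.34478759765625, 237.00692749023438), (61.98324966430664, 19.247665405273438), 87.45519256591797)
yel (array([541.4,  81.4]), array([ 33.7, 228.6]), 85.1, [[426.0, 74.0], [654.0, 55.0], [657.0, 88.0], [429.0, 108.0]])
green (array([547.3, 121.2]), array([ 45.3, 246.4]), 85.4, [[423.0, 109.0], [668.0, 89.0], [672.0, 134.0], [426.0, 154.0]])
195 246 290 [0.469  0.0385 0.03  ]
215 247 290 [0.4957 0.0366 0.03  ]
222 247 290 [0.5053 0.0357 0.03  ]
255 249 290 [0.5523 0.0327 0.03  ]
265 249 290 [0.5671 0.0313 0.03  ]
280 250 290 [0.5899 0.0299 0.03  ]
290 250 290 [0.6055 0.0284 0.03  ]
rows 184 303
red ends [[0.4547 0.0398 0.03  ]
 [0.6069 0.0266 0.06  ]] cap [[0.6422 0.0253 0.04  ]]
[0.36532739 0.06431637 0.44071667]
```

View pics/w2z.png

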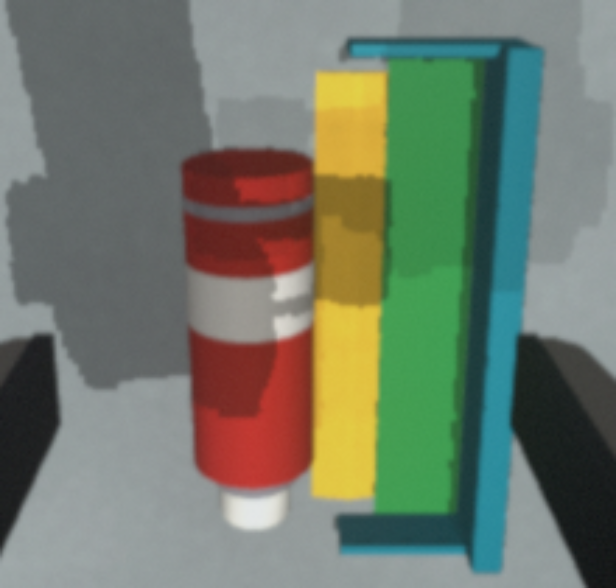

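Run:
```python
from h import *
s=ctrl.read_state();q0=s["joints"]
q1=np.array([.42,.40,0,1.55,0,1.15,1.5])
ctrl.goto_joints(list(q0+.5*(q1-q0))); s=ctrl.read_state();print(s["clock"],s["position"])
ctrl.goto_joints(list(q1)); s=ctrl.read_state();print(s["clock"],s["position"],s["ee_rot"].round(2).tolist())
for yaw in [.152,.152+np.pi]:
    print(ctrl.ik([.5005,-.247,.12],Rt(yaw)))
```

```text
5.725 [ 0.55228609 -0.09778682  0.28784738]
6.8083 [ 0.58528697 -0.29579711  0.28089969] [[0.47, 0.88, 0.04], [0.88, -0.47, -0.02], [0.0, 0.04, -1.0]]
[ 0.49732003  0.43828476 -0.12366288  1.90206701  0.0726498   0.8054991
  2.05766499]
[ 0.05120248  0.45255824  0.43955948  1.93214756 -0.25933297  0.81193644
 -0.7869318 ]
```

Run:
```python
from h import *
R=Rt(.152)
ctrl.reach([.5005,-.247,.13],R); f0=ctrl.read_state()["contact_force"]
print(ctrl.line_to([.5005,-.247,.025],rate=.1,threshold=8)); s=ctrl.read_state(); print(s["position"],s["contact_force"],f0)
ctrl.move_gripper(.02,40); s=ctrl.read_state(); print(s["clock"],s["opening"],s["position"],s["contact_force"])
ctrl.line_to([.5005,-.247,.06],rate=.05); 
ctrl.line_to([.5005,-.247,.17],rate=.15); ctrl.sleep(.2)
s=ctrl.read_state(); print(s["clock"],s["opening"],s["position"],s["contact_force"],s["wrist_torque"],s["joints"].round(2))
im=ctrl.snapshot("scene");cv2.imwrite("pics/s2.png",cv2.cvtColor(im,cv2.COLOR_RGB2BGR))
im=ctrl.snapshot("wrist");cv2.imwrite("pics/w3.png",cv2.cvtColor(im,cv2.COLOR_RGB2BGR))
```

```text
False
[ 0.50101247 -0.24724216  0.02561369] [ 0.57827192 -0.3225337   0.24100581] [-0.58532535 -0.25284374  0.04127163]
9.7917 0.023834729667497234 [ 0.50050151 -0.24687613  0.02500649] [-0.6326342   1.1702827  -0.04780336]
11.725 0.02411104396776952 [ 0.499918   -0.24671668  0.16888718] [-0.29243669  0.32987328 -2.46393422] [ 0.06614236 -0.00710034 -0.00148709] [ 0.5   0.37 -0.13  1.87  0.06  0.91  2.07]
```

View pics/s2.png

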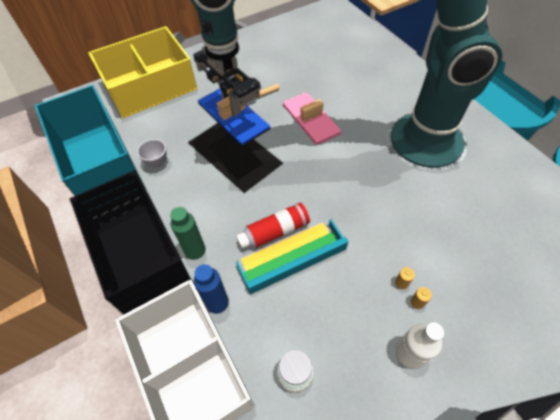

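View pics/w3.png

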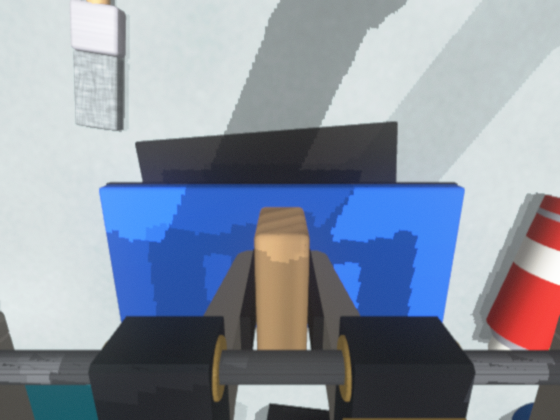

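Run:
```python
from h import *
T=ctrl.camera_info("wrist")["tool_from_camera"];c=ctrl.camera_info("wrist")
for uv in [(103,185),(462,185)]:
    d=T[:3,:3]@np.array([(uv[0]-c["cx"])/c["fx"],(uv[1]-c["cy"])/c["fy"],1]); o=T[:3,3]
    print((o+d*(.005-o[2])/d[2]).round(4))
yaw=np.radians(-4.4); d=np.array([-np.sin(yaw),np.cos(yaw)])
P0=np.array([.531,.0347])-.042*d; P1=P0+.165*d
print(P0,P1)
ctrl.reach([*P0,.17],Rt(yaw)); s=ctrl.read_state(); print(s["clock"],s["position"],s["joints"].round(2))
print(ctrl.ik([*P1,.08],Rt(yaw)))
ctrl.line_to([*P0,.1],rate=.1)
F=[];t0=s["clock"]
for i in range(6):
    ctrl.line_to([*P0,.1-.001*(i+1)],rate=.01); s=ctrl.read_state();F.append(s["contact_force"]);print(round(s["clock"],3),s["position"].round(4),s["contact_force"].round(2))
ctrl.sleep(.2)
for i in range(5):
    ctrl.sleep(.02); s=ctrl.read_state();print(round(s["clock"],3),s["position"].round(4),s["contact_force"].round(2),s["wrist_torque"].round(2))
```

```text
[-0.0981 -0.046   0.005 ]
[ 0.0958 -0.0458  0.005 ]
[ 0.5277778  -0.00717622] [0.54043644 0.15733749]
12.7833 [ 0.52791088 -0.00869764  0.16997601] [ 0.1   0.33 -0.18  1.93  0.08  0.89  1.38]
[-0.17171316  0.51250451 -0.21696615  1.90691582  0.15746674  0.73844174
  1.01560055]
13.883 [ 0.5281 -0.0072  0.0995] [-0.52  0.15 -2.96]
14.133 [ 0.5278 -0.0072  0.0981] [-0.38 -0.16 -3.02]
14.383 [ 0.5277 -0.0072  0.0969] [ 0.71 -0.78 -2.88]
14.633 [ 0.5277 -0.0072  0.0959] [ 0.63  0.45 -2.91]
14.883 [ 0.5277 -0.0072  0.0949] [-0.36  0.72 -2.21]
15.133 [ 0.5277 -0.0071  0.0939] [ 0.45  0.09 -2.11]
15.35 [ 0.5278 -0.0072  0.094 ] [-0.19  0.18 -1.85] [ 0.05 -0.01 -0.01]
15.367 [ 0.5278 -0.0072  0.094 ] [ 0.53 -0.37 -2.08] [0.   0.04 0.01]
15.383 [ 0.5278 -0.0072  0.094 ] [-0.26 -0.28 -1.74] [-0.03 -0.03  0.03]
15.4 [ 0.5278 -0.0072  0.094 ] [-0.51 -0.12 -3.  ] [ 0.01  0.01 -0.02]
15.417 [ 0.5278 -0.0072  0.094 ] [-1.1   0.04 -2.16] [ 0.03 -0.02  0.04]
```

```bash
cat > roll.py <<'E'
from h import *
yaw=np.radians(-4.4); d=np.array([-np.sin(yaw),np.cos(yaw)]); R=Rt(yaw)
P0=np.array([.531,.0347])-.042*d
def felt(n=4):
    # n reads over n*~.017 s
    a=[]
    for i in range(n):
        if i: ctrl.sleep(.01)
        a.append(ctrl.read_state()["contact_force"])
    return np.mean(a,0)
E
python3 - <<'E'
from roll import *
for i in range(3): print(ctrl.read_state()["contact_force"])
base=felt(8); print(base)
hit=ctrl.line_to([*P0,.0865],rate=.03)
hit=ctrl.line_to([*P0,.0760],rate=.0045,threshold=3.0)
s=ctrl.read_state(); print(hit,s["clock"],s["position"],s["contact_force"]-base)
z=s["position"][2]; F=felt(4)-base; print(F,z)
if hit:
  for i in range(5):
    z-=np.clip(.6*(7.0-F[2])/10000,-.0003,.0003)
    ctrl.line_to([*P0,z],rate=.003); F=felt(3)-base; s=ctrl.read_state(); print(round(s["clock"],2),z,s["position"],F.round(2),s["wrist_torque"].round(2))
  np.savez("st.npz",z=z,base=base)
E
```

```text
[-1.10459262  0.04041445 -2.16202923]
[-1.10459262  0.04041445 -2.16202923]
[-1.10459262  0.04041445 -2.16202923]
[-0.30152782 -0.01508097 -2.53398925]
True 17.4417 [ 0.52778549 -0.00705437  0.07884617] [ 0.17055649 -0.92101417  8.06709553]
[ 0.07979356 -0.28989623  8.24333687] 0.07884616583397792
18.15 0.07892076604605974 [ 0.52779424 -0.00715432  0.07890592] [ 0.22 -0.18  5.36] [ 0.25 -0.04  0.02]
18.42 0.07882217452893052 [ 0.52780623 -0.00714943  0.078872  ] [-0.59 -0.18  6.16] [ 0.29 -0.02  0.06]
18.68 0.07877202360068004 [ 0.52781063 -0.00719401  0.07888661] [-0.68 -0.08  7.37] [0.38 0.07 0.01]
18.95 0.07879441169558256 [ 0.52780795 -0.00712666  0.07888877] [-1.07  0.    7.89] [0.34 0.11 0.08]
19.22 0.07884768349166778 [ 0.52782217 -0.00720006  0.07889356] [-0.93  0.13  7.48] [0.38 0.   0.04]
```

```bash
cat > go.py <<'E'
from roll import *
import sys
t=float(sys.argv[1]); tend=float(sys.argv[2])
st=np.load("st.npz"); z=float(st["z"]); base=st["base"]
gx=np.linspace(-.15,.0,3001)
prof=np.interp(gx,[-.15,-.079,-.061,-.057,-.045,0],[0,0,.003,.003,0,0])
def h(y):
    m=np.abs(gx-y)<.0299
    return (prof[m]+np.sqrt(.03**2-(gx[m]-y)**2)).max()-.03
yc=lambda t:-.1108+t/2
F=felt(2)-base; log=[]; near=0
while t<tend:
    fz=F[2]
    step=.002 if t<.150 else .0015
    if not 3.5<fz<11.5: step=0
    t2=t+step
    ff=h(yc(t2))-h(yc(t))
    z+=ff+np.clip(.5*(fz-7.3)/10000,-.00025,.00025)
    ctrl.line_to([*(P0+t2*d),z],rate=.02 if step else .005); t=t2
    F=felt(2)-base; s=ctrl.read_state(); fd=F[:2]@d
    log.append(F[2]); print(f"{t*1e3:.1f} {s['clock']:.2f} z{z*1e3:.2f} Fz{F[2]:.1f} Fd{fd:.1f} Fx{F[0]:.1f} tx{s['wrist_torque'][0]:.2f}")
    if F[2]>18: ctrl.line_to([*(P0+t*d),z+.001],rate=.02); print("ABORT"); break
    if t>.145 and fd<-2.8:
        near+=1
        if near>=2: print("STOP felt"); break
    else: near=0
print(min(log),max(log),t); np.savez("st.npz",z=z,base=base)
E
python3 go.py 0 .03
```

```text
2.0 19.48 z78.87 Fz7.5 Fd0.4 Fx-0.3 tx0.35
4.0 19.74 z78.88 Fz7.5 Fd0.3 Fx-1.1 tx0.34
6.0 20.00 z78.89 Fz7.3 Fd0.4 Fx-0.4 tx0.32
8.0 20.26 z78.89 Fz7.8 Fd0.3 Fx-0.8 tx0.34
10.0 20.52 z78.92 Fz6.7 Fd-0.0 Fx-0.7 tx0.33
12.0 20.77 z78.88 Fz7.3 Fd-0.4 Fx-1.6 tx0.30
14.0 21.03 z78.88 Fz7.0 Fd-0.1 Fx-0.6 tx0.30
16.0 21.29 z78.87 Fz7.7 Fd-0.0 Fx-1.6 tx0.30
18.0 21.55 z78.89 Fz8.0 Fd-0.1 Fx-1.2 tx0.31
20.0 21.81 z78.93 Fz7.9 Fd-0.2 Fx-1.7 tx0.31
22.0 22.07 z78.96 Fz6.9 Fd-0.2 Fx-1.1 tx0.33
24.0 22.32 z78.94 Fz7.3 Fd0.2 Fx-1.6 tx0.22
26.0 22.58 z78.94 Fz8.2 Fd0.3 Fx-1.3 tx0.24
28.0 22.84 z78.99 Fz7.8 Fd0.3 Fx-1.7 tx0.29
30.0 23.10 z79.01 Fz6.3 Fd-0.2 Fx-1.6 tx0.23
6.329180367362319 8.198518588909913 0.030000000000000013
```

```bash
python3 go.py .03 .11
```

```text
32.0 23.37 z78.99 Fz6.2 Fd0.6 Fx-2.3 tx0.23
34.0 23.62 z78.93 Fz6.8 Fd-0.6 Fx-2.0 tx0.26
36.0 23.88 z78.91 Fz6.6 Fd-0.0 Fx-2.2 tx0.29
38.0 24.14 z78.87 Fz7.8 Fd-0.3 Fx-2.6 tx0.28
40.0 24.40 z78.90 Fz7.9 Fd0.3 Fx-2.6 tx0.25
42.0 24.66 z78.93 Fz7.8 Fd0.5 Fx-2.9 tx0.25
44.0 24.92 z78.96 Fz7.5 Fd-0.6 Fx-2.8 tx0.23
46.0 25.18 z78.97 Fz7.4 Fd1.2 Fx-3.0 tx0.26
48.0 25.43 z78.97 Fz8.0 Fd0.6 Fx-3.2 tx0.25
50.0 25.69 z79.01 Fz7.7 Fd-0.4 Fx-3.7 tx0.21
52.0 25.95 z79.03 Fz7.6 Fd-0.6 Fx-3.2 tx0.23
54.0 26.21 z79.04 Fz7.0 Fd0.6 Fx-2.6 tx0.19
56.0 26.47 z79.03 Fz7.4 Fd-0.9 Fx-3.7 tx0.07
58.0 26.73 z79.03 Fz8.6 Fd-0.8 Fx-3.7 tx0.01
60.0 26.98 z79.21 Fz9.3 Fd-1.3 Fx-4.6 tx-0.00
62.0 27.24 z79.48 Fz7.9 Fd-0.7 Fx-3.7 tx-0.03
64.0 27.50 z79.68 Fz7.1 Fd-0.7 Fx-5.0 tx0.02
66.0 27.76 z79.84 Fz8.1 Fd-0.9 Fx-3.5 tx0.01
68.0 28.02 z80.04 Fz8.0 Fd-0.3 Fx-3.7 tx-0.00
70.0 28.27 z80.24 Fz7.3 Fd-1.4 Fx-4.2 tx-0.07
72.0 28.53 z80.41 Fz7.6 Fd-1.0 Fx-4.5 tx0.00
74.0 28.79 z80.60 Fz3.8 Fd-0.6 Fx-1.5 tx-0.08
76.0 29.05 z80.59 Fz3.7 Fd-0.9 Fx-1.7 tx0.01
78.0 29.31 z80.58 Fz4.8 Fd-0.9 Fx-1.3 tx-0.13
80.0 29.57 z80.62 Fz6.0 Fd-1.0 Fx-1.0 tx-0.12
82.0 29.82 z80.72 Fz7.3 Fd-0.5 Fx-1.4 tx-0.17
84.0 30.08 z80.89 Fz8.1 Fd0.1 Fx-1.4 tx-0.16
86.0 30.34 z81.10 Fz8.1 Fd-0.7 Fx-0.8 tx-0.19
88.0 30.60 z81.30 Fz7.9 Fd0.2 Fx-0.6 tx-0.16
90.0 30.86 z81.50 Fz7.1 Fd-0.5 Fx-1.0 tx-0.08
92.0 31.12 z81.63 Fz7.4 Fd-0.6 Fx0.3 tx-0.13
94.0 31.38 z81.75 Fz6.4 Fd-0.4 Fx1.0 tx-0.07
96.0 31.63 z81.78 Fz6.4 Fd-0.3 Fx1.2 tx-0.07
98.0 31.89 z81.78 Fz6.7 Fd0.1 Fx2.5 tx-0.03
100.0 32.15 z81.76 Fz7.3 Fd0.0 Fx1.5 tx-0.02
102.0 32.41 z81.76 Fz7.2 Fd0.1 Fx2.3 tx-0.08
104.0 32.67 z81.76 Fz8.2 Fd-0.4 Fx2.4 tx-0.13
106.0 32.92 z81.80 Fz7.0 Fd1.2 Fx3.1 tx-0.06
108.0 33.18 z81.78 Fz6.9 Fd0.1 Fx3.6 tx-0.08
110.0 33.44 z81.74 Fz6.6 Fd0.5 Fx3.9 tx0.02
3.736674123185069 9.347298082057417 0.11000000000000007
```

Run:
```python
from h import *
im=ctrl.snapshot("scene");cv2.imwrite("pics/s3.png",cv2.resize(cv2.cvtColor(im,cv2.COLOR_RGB2BGR)[150:320,180:400],None,fx=3,fy=3))
im=ctrl.snapshot("top");cv2.imwrite("pics/t3.png",cv2.resize(cv2.cvtColor(im,cv2.COLOR_RGB2BGR)[100:280,150:350],None,fx=3,fy=3))
s=ctrl.read_state();print(s["position"],s["contact_force"])
```

```text
[0.53641668 0.10248098 0.08177815] [3.58468917 0.72482675 5.2818511 ]
```

View pics/s3.png

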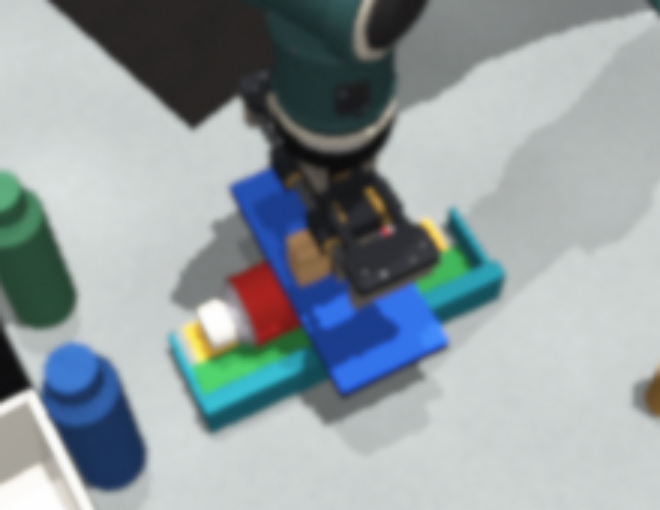

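View pics/t3.png

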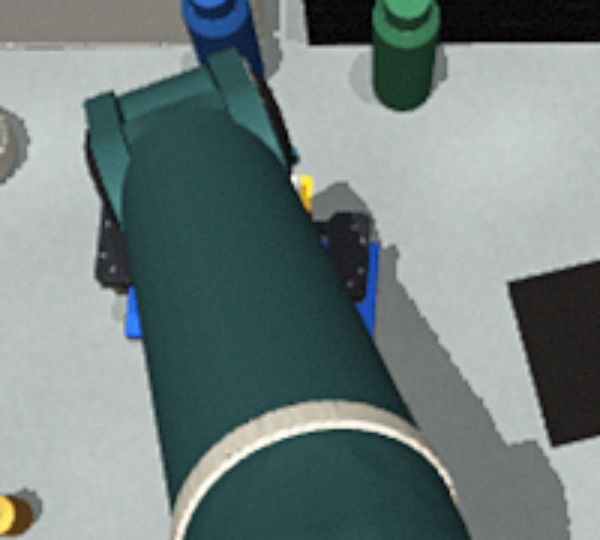

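The can is on the crest, level under the float and parallel to the sill (cap near (215,320) in the crop), with clearance to the bystanders. I'll continue, with slight sideways compliance.

```bash
sed -i 's/^F=felt(2)-base; log/lat=0.0; F=felt(2)-base; log/; s/    t2=t+step/    t2=t+step; lat+=np.clip(.00005*F[0],-.00015,.00015)/; s/P0+t2\*d)/P0+t2*d+[lat,0])/; s/P0+t\*d),z+.001/P0+t*d+[lat,0]),z+.001/; s/z=z,base/z=z,lat=lat,t=t,base/' go.py; python3 go.py .11 .18
```

```text
112.0 33.81 z81.69 Fz7.2 Fd-0.2 Fx3.8 tx0.02
114.0 34.07 z81.60 Fz7.1 Fd0.7 Fx2.7 tx0.05
116.0 34.33 z81.46 Fz8.0 Fd0.6 Fx3.0 tx0.13
118.0 34.58 z81.34 Fz6.8 Fd1.2 Fx1.7 tx0.19
120.0 34.84 z81.12 Fz7.9 Fd1.0 Fx0.9 tx0.16
122.0 35.10 z80.92 Fz7.6 Fd1.1 Fx0.1 tx0.17
124.0 35.36 z80.69 Fz7.6 Fd1.5 Fx0.6 tx0.23
126.0 35.62 z80.45 Fz7.6 Fd2.2 Fx-0.1 tx0.23
128.0 35.88 z80.21 Fz7.4 Fd1.1 Fx-0.4 tx0.22
130.0 36.13 z79.97 Fz7.5 Fd0.8 Fx-1.7 tx0.19
132.0 36.39 z79.73 Fz7.2 Fd1.5 Fx-1.1 tx0.19
134.0 36.65 z79.48 Fz7.5 Fd1.1 Fx-1.1 tx0.21
136.0 36.91 z79.24 Fz6.8 Fd1.0 Fx-1.8 tx0.19
138.0 37.17 z78.97 Fz6.9 Fd-0.5 Fx-1.9 tx-0.07
140.0 37.42 z78.82 Fz8.3 Fd0.2 Fx-2.5 tx-0.10
142.0 37.68 z78.87 Fz8.5 Fd0.4 Fx-2.1 tx-0.14
144.0 37.94 z78.93 Fz7.0 Fd0.7 Fx-1.8 tx-0.08
146.0 38.20 z78.92 Fz6.9 Fd-0.0 Fx-1.3 tx-0.17
148.0 38.46 z78.90 Fz6.6 Fd-0.9 Fx-1.4 tx-0.15
150.0 38.72 z78.86 Fz6.9 Fd-0.1 Fx-0.2 tx-0.13
151.5 38.98 z78.84 Fz6.1 Fd0.5 Fx-0.7 tx-0.22
153.0 39.23 z78.78 Fz7.2 Fd0.5 Fx-0.1 tx-0.18
154.5 39.49 z78.77 Fz7.7 Fd0.8 Fx-0.2 tx-0.24
156.0 39.75 z78.79 Fz7.4 Fd-0.6 Fx-0.1 tx-0.21
157.5 40.01 z78.80 Fz7.7 Fd-0.2 Fx-0.3 tx-0.27
159.0 40.27 z78.82 Fz7.3 Fd0.1 Fx0.4 tx-0.23
160.5 40.52 z78.82 Fz7.5 Fd-1.2 Fx-0.2 tx-0.70
162.0 40.78 z78.82 Fz8.2 Fd-2.6 Fx0.7 tx-1.04
163.5 41.04 z78.87 Fz8.6 Fd-3.5 Fx-0.2 tx-1.33
165.0 41.30 z78.94 Fz7.7 Fd-3.5 Fx0.0 tx-1.22
STOP felt
6.117339836053521 8.60669450763937 0.16500000000000004
```

Run:
```python
from roll import *
st=np.load("st.npz"); z=float(st["z"]); P=P0+float(st["t"])*d+[float(st["lat"]),0]; base=st["base"]
ctrl.line_to([*P,z+.002],rate=.006); print(felt(3)-base)
ctrl.line_to([*P,.17],rate=.12); s=ctrl.read_state();print(s["clock"],felt(3)-base)
M=np.array([.5125,-.2555]); ym=np.radians(13)
ctrl.reach([*M,.17],Rt(ym)); s=ctrl.read_state();print(s["clock"],s["position"],s["joints"].round(2),s["opening"])
for n in ["scene","top","wrist"]:
    im=ctrl.snapshot(n);cv2.imwrite(f"pics/{n}4.png",cv2.cvtColor(im,cv2.COLOR_RGB2BGR))
im=cv2.imread("pics/top4.png");cv2.imwrite("pics/top4z.png",cv2.resize(im[120:270,180:300],None,fx=4,fy=4))
```

```text
[0.72183173 0.28624292 0.37247119]
42.6917 [ 0.23179559 -0.00590136 -0.06380327]
44.2417 [ 0.51309869 -0.25401394  0.16984241] [ 0.48  0.39 -0.09  1.83  0.04  0.92  2.16] 0.02377671528349872
```

View pics/top4z.png

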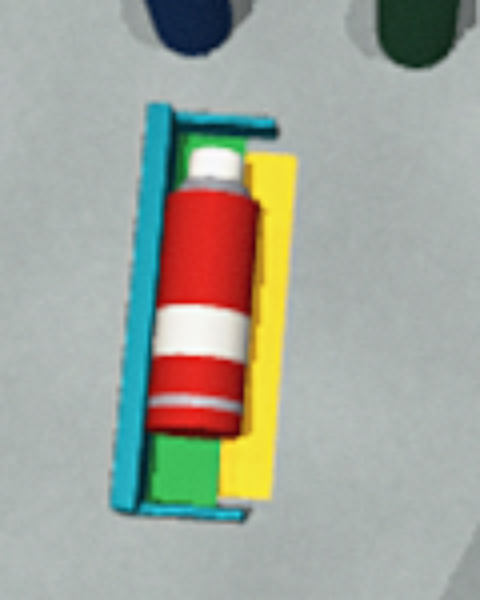

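View pics/wrist4.png

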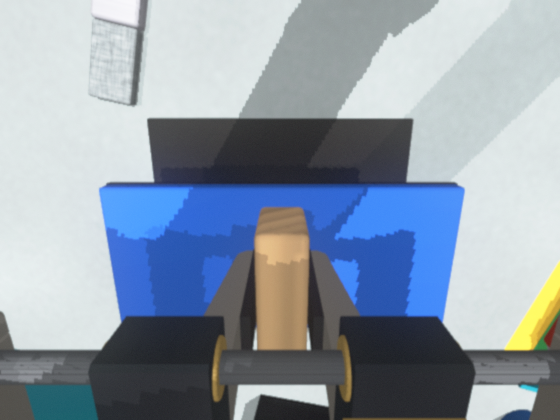

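The can lies in the bay, parallel to the stop and touching it. The held float is square over the mat: board edge columns 103–462, mat edge columns 149–411, both level. I'll do a numeric check, then place it.

Run:
```python
from h import *
T=ctrl.camera_info("wrist")["tool_from_camera"];c=ctrl.camera_info("wrist")
s=ctrl.read_state();print(s["position"],s["clock"])
for uv,h in [((103,185),.005),((462,185),.005),((149,119),s["position"][2]-.006),((411,118.5),s["position"][2]-.006)]:
    d=T[:3,:3]@np.array([(uv[0]-c["cx"])/c["fx"],(uv[1]-c["cy"])/c["fy"],1]); o=T[:3,3]
    print((o+d*(h-o[2])/d[2]).round(4))
im=cv2.cvtColor(cv2.imread("pics/top4.png"),cv2.COLOR_BGR2RGB);H=hsv(im)
red=rng(H,(0,150,60),(8,255,255))|rng(H,(172,150,60),(180,255,255))
O=np.array([.548,.1445]);yd=np.array([.082,.9966])
for v in range(160,232,8):
    u=np.where(red[v,200:260])[0]+200
    if len(u)>10:
        p=axispt("top",(u.min()-.5,v),(u.max()+.5,v),.03); print(v,p.round(4),"bay y",((p[:2]-O)@yd).round(4))
```

```text
[ 0.51313412 -0.25410868  0.16997851] 44.3917
[-0.098  -0.0461  0.005 ]
[ 0.0959 -0.046   0.005 ]
[-0.1302 -0.0759  0.164 ]
[ 0.1241 -0.0761  0.164 ]
168 [0.6218 0.1178 0.03  ] bay y -0.0206
176 [0.6004 0.1112 0.03  ] bay y -0.0288
184 [0.5793 0.1125 0.03  ] bay y -0.0294
192 [0.5583 0.1137 0.03  ] bay y -0.0299
216 [0.4963 0.1198 0.03  ] bay y -0.0289
224 [0.4759 0.1209 0.03  ] bay y -0.0294
```

Run:
```python
from roll import *
M=[.5132,-.2558]; R=Rt(np.radians(13))
ctrl.line_to([*M,.045],rate=.1,orientation=R)
ctrl.line_to([*M,.0315],rate=.03); b=felt(6)
hit=ctrl.line_to([*M,.0225],rate=.006,threshold=3.0); s=ctrl.read_state(); print(hit,s["clock"],s["position"],felt(3)-b)
ctrl.move_gripper(.05); s=ctrl.read_state(); print(s["clock"],s["opening"],s["position"],s["contact_force"])
ctrl.line_to([*M,.10],rate=.1); ctrl.line_to([*M,.2],rate=.2)
s=ctrl.read_state(); print(s["clock"],s["position"])
ctrl.reach([.43,-.25,.27],Rt(0.1)); s=ctrl.read_state(); im=ctrl.snapshot("wrist");c=winfo(s); print(s["clock"])
cv2.imwrite("pics/w5.png",cv2.cvtColor(im,cv2.COLOR_RGB2BGR));H=hsv(im)
blue=rng(H,(105,130,60),(125,255,255)); print("float",rect(ray("w",big(blue,(165,160,375,300))[:,0],.020,c)))
im=ctrl.snapshot("scene");cv2.imwrite("pics/s5.png",cv2.cvtColor(im,cv2.COLOR_RGB2BGR))
H=hsv(im); blue=rng(H,(105,150,100),(125,255,255))
print("scene float",rect(ray("scene",big(blue,(180,110,290,195))[:,0],.020)))
```

```text
True 47.4667 [ 0.51317841 -0.25579703  0.02495381] [-0.41952584  0.34740297  8.47026663]
48.0417 0.04993451707329463 [ 0.51194008 -0.25526246  0.02373437] [ 0.05506274 -0.13583474 -0.53313499]
49.6 [ 0.51241526 -0.25552502  0.19877887]
50.1167
float (array([ 512.2, -257.7]), array([ 93.2, 201.3]), 13.0, [[444.0, -170.0], [489.0, -366.0], [580.0, -345.0], [535.0, -149.0]])
scene float (array([ 514.9, -252.1]), array([ 94.6, 206.1]), 13.0, [[446.0, -162.0], [492.0, -363.0], [584.0, -342.0], [538.0, -141.0]])
```

View pics/w5.png

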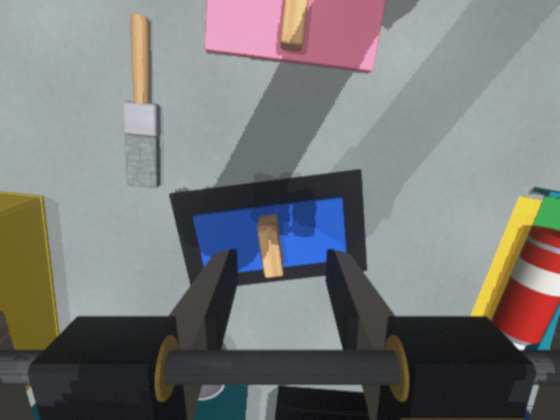

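View pics/s5.png

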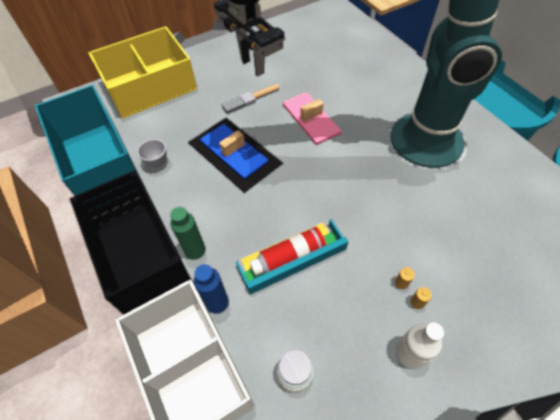

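The float lies flat on the mat, parallel to its sides with even margins: centre (512,-258) mm against the mat's (511,-256) mm in the same view. The can is in the bay and the bystanders look unmoved.

```bash
python3 -c "
from cell import ctrl
ctrl.hand_in(); print(ctrl.read_state()['clock'])"
```

```text
the job is handed in; nothing more can be done
the job is handed in; nothing more can be done
```

I rolled the can over the sill into the bay until it bore on the stop, put the float back on its mat, and handed the job in at about 50 s; no verdict was reported.

**Pressing:** Readings between steps were 6 to 9.3 N, except for about 1 s on the up-slope. There the sole slipped sideways and the force dipped to 3.7–4.8 N, below the 5 N you asked for, before recovering. The highest reading on the can was 9.3 N, and touchdown read about 8 N. Between steps the force was not read, so short peaks could have been missed.

**Can:** It reached the stop with about 3.5 N of sideways reaction. After the float was lifted, the top camera put the can's axis 29–30 mm from the stop along most of its length (30 mm is home). One row near the shoulder read 20.6 mm; I put that down to the narrower outline there and did not check it further.

**Float:** The wrist view puts its centre within about 2 mm of the mat's centre, both at 13° yaw. The scene camera put the float about 6 mm further along y, but it had read the mat about 6 mm further the same way, so the two views agree on the centring. Setting it down read about 8.5 N on the mat.

**Bystanders:** They looked unmoved in the last pictures; I did not measure their positions.

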